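Open the feed valve of the cooler test stand to its backseat and ease it back

TASK

Open the red-wheeled globe valve on the cooler test stand all the way: wind the handwheel anticlockwise, the stem rising with it, until you feel it come up against its backseat, then turn it back about a quarter turn so that it cannot seize, and let go. Leave the blue-wheeled valve and the things lying about as they are.

Things in the scene. Friction and masses are not known exactly. Their poses are not given: they have to be found in the camera images.
- red_wheel: Red handwheel of the valve to open: 150 mm over all, rim 14 mm thick, hub 29 mm across, three round 12 mm spokes at 0, 120 and 240 degrees from its own x axis, open windows between. Origin on the axis in the rim's plane (about 215 mm above the bench when shut), z up. Anticlockwise from above opens it: it rises with its stem, 8 mm a turn. Stiff (about 0.3 N m); stays where it is left.
- red_rim (a point): Point on the centre line of the red wheel's rim, at the end of its first spoke (68 mm from the axis). The wheel starts shut or up to a sixth of a turn open and has between one and a half and two turns to go to the backseat, a hard stop that is found by feel.
- red_valve: Dark cast-iron flanged globe valve carrying the red wheel, fixed in the stand. Origin on the bench right below the stem; x along its pipe, away from the hose spigot, z up. Bonnet flange 92 mm across, its top 143 mm above the bench; yoke within 30 mm of the axis, so 65 mm are free under the rim and windows. The stem end stands 17 mm above the rim's plane.
- blue_wheel: Blue handwheel of the second, identical valve, whose stem stands 230 mm beside the red one's; either may be on the left. Leave it alone. Origin and axes as for the red wheel.
- blue_rim (a point): Point on the blue wheel's rim at the end of its first spoke (68 mm from the axis).
- stand: The test stand: a grey base plate 460 x 440 mm, 8 mm thick, bolted to the bench, with a grey header pipe and a pressure gauge (80 mm across, top 205 mm above the bench) beyond the two valves. Origin on the bench, midway between the two stems; x towards the header, z up.
- housing: Bystander: aluminium thermostat housing, 95 x 52 mm flange with an elbow, 69 mm tall, lying on the base plate between the hose spigots. Origin at the middle of its underside.
- gasket: Bystander: flat brown gasket plate, 110 x 90 x 5 mm, lying on the bench. Origin at the middle of its underside.
- spanner: Bystander: steel spanner, 200 mm long, lying on the bench. Origin at the middle of its underside.
- oil_filter: Bystander: yellow oil filter canister, 78 mm across, 96 mm tall, standing on the bench. Origin at the middle of its underside.

How it is judged:
On the way, in this order (a step that is already met when the one before it is completed fails the run):
1. the red valve is opened right up to its backseat (z of red_wheel in the frame of red_valve above 0.2285 m), for 0.1 s.
2. the red wheel is turned back by an eighth to three eighths of a turn (z of red_wheel in the frame of red_valve between 0.226 and 0.228 m), for 0.2 s.
At the end, for the whole second after the job is handed in: The red wheel has been up to its backseat and now stands a quarter turn (an eighth to three eighths) back from it, at rest and let go; the blue wheel has not been turned (its rim within 15 mm of where it was) and the four loose things lie within 20 mm of where they were (all of step 2 and angular speed of red_wheel below 0.05 rad/s and distance of blue_rim from where it was at the start of the episode below 0.015 m and distance of each of housing, gasket, spanner, oil_filter from where it was at the start of the episode below 0.02 m); the robot touches nothing.
It fails at once if the blue wheel is turned (its rim by more than 15 mm) (distance of blue_rim from where it was at the start of the episode above 0.015 m).
It fails at once if a bystander is pushed more than 20 mm out of its place (distance of any of housing, gasket, spanner, oil_filter from where it was at the start of the episode above 0.02 m).
It also fails if it takes over 72 s, if anything falls off the work surface, if the arm or the gripper's body presses on something with over 40 N, if the wrist force passes 120 N, or if a joint passes its speed limit or range.

ROBOT

A 7-joint arm with a two-finger parallel gripper is mounted at the origin on the work surface. World frame = base frame: x ahead of the robot, y to its left, z up, the work surface at z = 0. Lengths are in m, angles in rad, forces in N, time in s.
With the tool pointing down it reaches from about 0.35 to 0.9 m from the base axis. Payload 7.2 kg.
Tool frame: the origin (TCP) lies midway between the tips of the shut fingers; the grasp point (between the pads) lies 19 mm behind it (manip.hold_point_z is the distance from the TCP to the grasp point, in m); z points along the fingers, y is the direction in which the jaws open and shut (so a half turn about z gives the same grasp; the last joint's range is limited). The gripper opens to 85 mm and grips with 20 to 120 N. Pads are 22 mm wide; open, the fingers measure 114 mm over their backs; the gripper's body (76 mm by 85 mm) begins 54 mm behind the grasp point. The pads swing forward as they close: fully open they stand 13 mm farther back than shut.
Start: joints at [-1.178, 0.411, -0.013, 1.596, 0.006, 1.134, -0.082], TCP at [0.278, 0.56, 0.231] pointing down, gripper open.
Joint ranges: [-2.95, 2.95], [-0.29, 1.99], [-1.47, 1.44], [0.14, 2.54], [-1.03, 4.17], [0.13, 1.85], [-2.86, 2.86]. Speed limits (rad/s): [2.39, 2.39, 3.01, 3.01, 3.14, 3.14, 3.14].

INTERFACE

Orientations are given as a 3x3 rotation matrix whose columns are the frame's x, y, z axes.
In Python, from plant import manip gives the robot as it stands.
- The arm moves only by the shell command python3 -m creep 'ROWS'. ROWS is a JSON object of lists of equal length, an entry for each row: "claw": the closure, from 0 (fully open) to 1 (shut); "linear": the shift along the world's x, y, z in m, a list of three; "turn": the turn about the world's z in units of 10 degrees (1.0 is 10 degrees). In form: {"claw": [claw, ...], "linear": [[x, y, z], ...], "turn": [turn, ...]}. A call has 1 to 5 rows; each row is the pose to reach, as a shift and turn from the pose commanded when the call began; what a row does not reach only later rows make up. A row lasts 1/8 s, in which the tool goes at most 62.5 mm and 10.7 degrees, less where a joint would pass 70% of its speed; a pose out of reach is approached as far as the arm can. A call with a gripper value outside its range is refused whole. The fingers move at their own pace and stop on an object; the grip force is fixed at half the most. Time passes only in rows, so rows that repeat a pose let the fingers close. It gives the time, the measured TCP pose, the force and the opening at its end, in the units of the state.
- manip.state(): the state, without advancing time (a new reading comes with each control period).
- manip.get_image(name): name is "scene" or "top"; returns a dict with "pixels" (384x512x3 uint8, red, green, blue), "intrinsics" (3x3 intrinsics, pixels), "cam_to_world" (4x4, takes a point from camera to world coordinates). Camera axes: x right, y down, z forward; pixel columns grow to the right and rows downward; lengths in m; the calibration is good to about 2 mm. A picture is of the moment at which its call begins. There is no depth.
- manip.job_done(): hands the job in, once; it reports no verdict.
Trained networks look in a picture, given as the dict that the camera call returned (one of the last four; its "shot" number tells which), for a name from the list of things; names that differ only in an ending like _2 or _b are one class to them, and where a whole thing is asked for, a point or a joint stands for the part that bears it (a point fixed in the world has none). Each returns a list of dicts, best first, with "p" (0 to 1); they miss things now and then, are a little off and sometimes report something else, mostly with a low value. They report only what shows in the picture. A call takes as long as a camera call.
- manip.find_in(picture, label): "location" ([x, y, z] in m, in the coordinates of the camera as it stood for that picture, good to about 4 mm: the middle of the surface that is visible of it).
- manip.tip_of(picture, label): "location" ([x, y, z] in m, in the coordinates of the camera as it stood for that picture, good to about 4 mm: a listed point, or the origin of a listed thing).
The state is a dict: "clock": time; "joints": joint angles; "dq": joint speeds; "joint_torque": joint torques, N m; "ee_pos": TCP position; "ee_rot": TCP orientation; "force": force on the tool from outside, world axes, zero at the start; "ft_torque": the same for the moment, N m; "opening": finger opening in m.
Only numpy, scipy, OpenCV 4.12 (cv2) and the standard library are available. Lean on these libraries where they do the work, as an engineer would, in place of code of your own. Each camera call takes 0.05 s, during which the arm holds its last target.

## Working session

There is one attempt and no reset: what is moved stays moved. The work goes in short steps, Python scripts to look and compute and a shell command to move; the robot and the scene stay as the last step left them, time stands still between calls to the robot, and variables do not carry over. Pictures are saved under pics/ and viewed, and the job is handed in when it is done.

```bash
ls; mkdir -p pics; cat > h.py <<'E'
import numpy as np, cv2
from plant import manip
def shot(cam,name):
    p=manip.get_image(cam); cv2.imwrite(f'pics/{name}.png',p['pixels'][:,:,::-1]); return p
def w(p,loc):
    T=np.array(p['cam_to_world']); return T[:3,:3]@np.array(loc)+T[:3,3]
E
python3 - <<'E'
from h import *
for c in('top','scene'):
    p=shot(c,c+'1')
    print(c,np.round(p['cam_to_world'],3).tolist())
    for l in('red_wheel','red_rim','red_valve','blue_wheel','blue_rim','stand','housing','oil_filter','gasket','spanner'):
        for d in manip.tip_of(p,l)[:2]: print(l,np.round(w(p,d['location']),3),round(d['p'],2))
s=manip.state();print(s['clock'],s['ee_pos'],np.round(s['ee_rot'],2).tolist(),s['opening'],s['force'])
E
```

```text
pics
top [[-0.003, -0.998, 0.07, 0.424], [-1.0, 0.003, 0.002, -0.014], [-0.003, -0.07, -0.998, 1.0], [0.0, 0.0, 0.0, 1.0]]
red_wheel [0.529 0.133 0.219] 0.62
red_rim [0.549 0.194 0.22 ] 0.85
red_rim [ 0.448  0.3   -0.001] 0.47
red_valve [ 0.532  0.135 -0.001] 0.56
blue_wheel [ 0.582 -0.09   0.216] 0.69
blue_rim [ 0.566 -0.024  0.22 ] 0.73
blue_rim [0.481 0.002 0.013] 0.22
stand [ 0.559  0.019 -0.001] 0.74
housing [ 0.484 -0.004  0.011] 0.79
oil_filter [ 0.585 -0.272  0.004] 0.93
oil_filter [ 0.565 -0.028  0.216] 0.56
gasket [ 0.441 -0.326  0.002] 0.78
spanner [0.445 0.302 0.002] 0.69
spanner [0.525 0.133 0.219] 0.59
scene [[-0.127, 0.573, -0.81, 1.387], [0.992, 0.077, -0.101, 0.126], [0.004, -0.816, -0.578, 0.768], [0.0, 0.0, 0.0, 1.0]]
red_wheel [0.533 0.134 0.214] 0.64
red_rim [0.548 0.2   0.215] 0.97
red_valve [0.534 0.132 0.002] 0.93
red_valve [0.538 0.134 0.211] 0.23
blue_wheel [ 0.58  -0.09   0.215] 0.71
blue_wheel [0.535 0.133 0.213] 0.68
blue_rim [ 0.562 -0.023  0.213] 0.92
stand [ 0.557  0.016 -0.002] 0.93
stand [ 0.435 -0.317  0.001] 0.42
housing [ 0.484 -0.002  0.007] 0.7
housing [ 0.579 -0.09   0.218] 0.3
oil_filter [ 0.591 -0.271  0.001] 0.63
gasket [ 0.433 -0.319 -0.002] 0.8
gasket [0.533 0.131 0.002] 0.26
spanner [ 0.444  0.3   -0.004] 0.88
1.1 [0.27792103 0.55982245 0.23132631] [[-0.9, 0.44, 0.0], [0.44, 0.9, 0.0], [0.0, 0.0, -1.0]] 0.0853556640555347 [0.11687928 0.18034422 0.51695202]
```

View pics/top1.png

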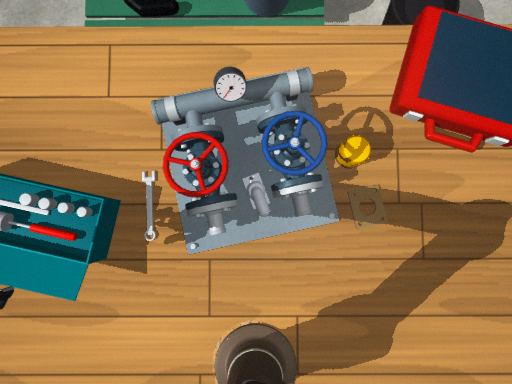

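View pics/scene1.png

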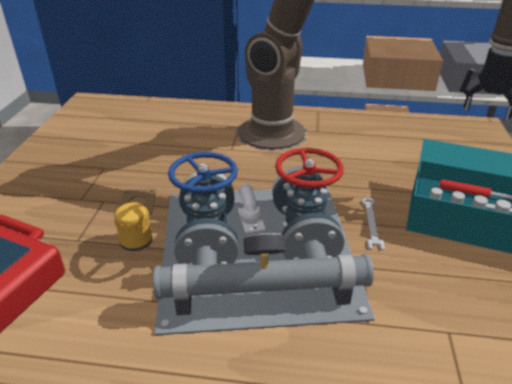

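```bash
cat >> h.py <<'E'
from scipy.optimize import least_squares
def wheel(p,z=0.217,c0=(0.532,0.133)):
    """circle fit on outer rim and spoke angle, back-projected on plane z"""
    im=p['pixels'].astype(int); T=np.array(p['cam_to_world']);K=np.array(p['intrinsics'])
    m=((im[...,0]>110)&(im[...,1]<70)&(im[...,2]<80)).astype(np.uint8)
    v,u=np.nonzero(m)
    d=np.c_[(u-K[0,2])/K[0,0],(v-K[1,2])/K[1,1],np.ones(len(u))]@T[:3,:3].T
    P=T[:3,3]+d*((z-T[2,3])/d[:,2])[:,None]
    P=P[np.hypot(P[:,0]-c0[0],P[:,1]-c0[1])<0.095][:,:2]
    # rim pixels: fit mean radius
    c=np.array([c0[0],c0[1],.068])
    for _ in range(4):
        r=np.hypot(*(P-c[:2]).T); Q=P[(r>.053)&(r<.09)]
        c=least_squares(lambda c:np.hypot(Q[:,0]-c[0],Q[:,1]-c[1])-c[2],c,loss='soft_l1',f_scale=.004).x
    r=np.hypot(*(P-c[:2]).T); S=P[(r>.025)&(r<.056)]-c[:2]
    a=np.arctan2(S[:,1],S[:,0]); ph=np.degrees(np.angle(np.mean(np.exp(3j*a))))/3
    return np.round(c,4),round(ph,1),len(S)
E
python3 - <<'E'
from h import *
for c in('top','scene'):
    p=manip.get_image(c)
    for z in(.215,.219): print(c,z,wheel(p,z))
E
python3 -m creep '{"claw":[0,0,0,0,0],"linear":[[0,0,0.03],[0,0,0.07],[0,0,0.1],[0,0,0.1],[0.02,-0.04,0.1]],"turn":[-1,-2,-3,-4,-5]}'
```

```text
top 0.215 (array([0.5328, 0.1327, 0.0673]), np.float64(-41.9), 200)
top 0.219 (array([0.5323, 0.1319, 0.067 ]), np.float64(-42.0), 201)
scene 0.215 (array([0.5293, 0.1326, 0.0665]), np.float64(-40.3), 141)
scene 0.219 (array([0.5355, 0.1326, 0.066 ]), np.float64(-40.0), 145)
clock: 1.82
ee_pos: [0.2955, 0.522, 0.3309]
ee_rot: [[-0.235, 0.972, -0.001], [0.972, 0.235, 0.001], [0.001, -0.001, -1.0]]
force: [0.9, -0.7, -0.7]
opening: 0.0854
```

```bash
python3 -m creep '{"claw":[0,0,0,0,0],"linear":[[0.025,-0.04,0],[0.05,-0.08,0],[0.075,-0.12,0],[0.1,-0.16,0],[0.12,-0.2,0]],"turn":[-1,-2,-3,-4,-5]}'
python3 -m creep '{"claw":[0,0,0,0,0],"linear":[[0.025,-0.04,0],[0.05,-0.08,0],[0.075,-0.12,0],[0.1,-0.16,0],[0.114,-0.1875,0]],"turn":[-1,-2,-3,-4,-5]}'
python3 - <<'E'
from h import *
s=manip.state();print(np.round(s['joints'],3),s['ee_pos'],np.degrees(np.arctan2(s['ee_rot'][1][1],s['ee_rot'][0][1])))
E
```

```text
clock: 2.45
ee_pos: [0.4187, 0.3183, 0.3315]
ee_rot: [[0.598, 0.801, 0.0], [0.801, -0.598, 0.0], [0.001, 0.0, -1.0]]
force: [0.0, 0.1, -0.3]
opening: 0.0856
clock: 3.08
ee_pos: [0.5329, 0.13, 0.3316]
ee_rot: [[0.998, 0.055, 0.001], [0.055, -0.998, -0.0], [0.001, 0.0, -1.0]]
force: [0.5, 0.4, -0.4]
opening: 0.0851
[-0.861  0.227  0.657  1.672 -0.143  1.291 -1.693] [0.53290728 0.12995982 0.3315951 ] -86.84620800391241
```

```bash
python3 -m creep '{"claw":[0.06,0.06,0.06,0.06,0.06],"linear":[[0,0,0],[0,0.001,-0.01],[0,0.002,-0.02],[0,0.002,-0.02],[0,0.002,-0.02]],"turn":[-1,-2,-3,-4,-4.4]}'
python3 - <<'E'
from h import *
p=shot('top','top2')
s=manip.state();print(np.round(s['joints'],3),s['ee_pos'],np.degrees(np.arctan2(s['ee_rot'][1][1],s['ee_rot'][0][1])),s['opening'])
p=shot('scene','scene2')
E
```

```text
clock: 3.7
ee_pos: [0.5318, 0.1344, 0.3112]
ee_rot: [[0.759, -0.651, -0.0], [-0.651, -0.759, -0.0], [-0.0, 0.0, -1.0]]
force: [0.8, 0.1, 0.5]
opening: 0.0801
[-0.96   0.259  0.782  1.708 -0.191  1.253 -2.416] [0.53186522 0.13441379 0.31127642] -130.72581648060554 0.08024206502759738
```

View pics/scene2.png

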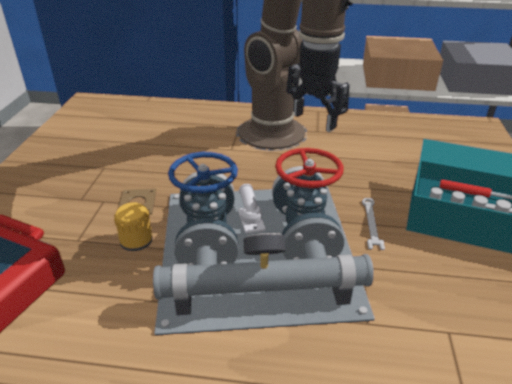

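View pics/top2.png

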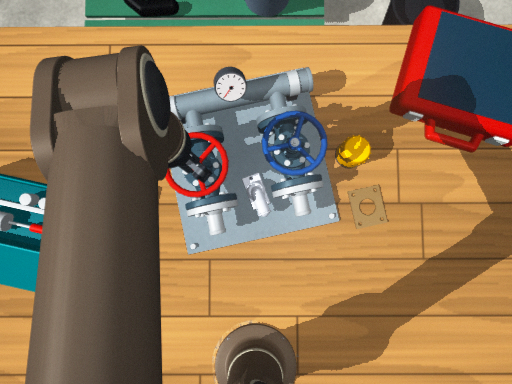

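```bash
python3 -m creep '{"claw":[0.06,0.06,0.06,0.06,0.06],"linear":[[0,-0.002,-0.03],[0,-0.002,-0.06],[0,-0.002,-0.08],[0,-0.002,-0.088],[0,-0.002,-0.09]],"turn":[0,0,0,0,0]}'
python3 -m creep '{"claw":[0.06,0.06,0.06,0.06,0.06],"linear":[[0,0,-0.004],[0,0,-0.008],[0,0,-0.012],[0,0,-0.016],[0,0,-0.018]],"turn":[0,0,0,0,0]}'
python3 - <<'E'
from h import *
p=shot('scene','scene3')
a=p['pixels'][90:230,240:400]; cv2.imwrite('pics/s3c.png',cv2.resize(a,None,fx=4,fy=4,interpolation=3)[:,:,::-1])
E
```

```text
clock: 4.42
ee_pos: [0.532, 0.1323, 0.2214]
ee_rot: [[0.762, -0.648, -0.0], [-0.648, -0.762, -0.0], [0.0, 0.0, -1.0]]
force: [-1.0, 0.4, -0.2]
opening: 0.08
clock: 5.05
ee_pos: [0.5318, 0.1323, 0.203]
ee_rot: [[0.762, -0.648, -0.0], [-0.648, -0.762, -0.0], [-0.0, 0.0, -1.0]]
force: [-0.2, 0.1, 0.0]
opening: 0.0807
```

View pics/s3c.png

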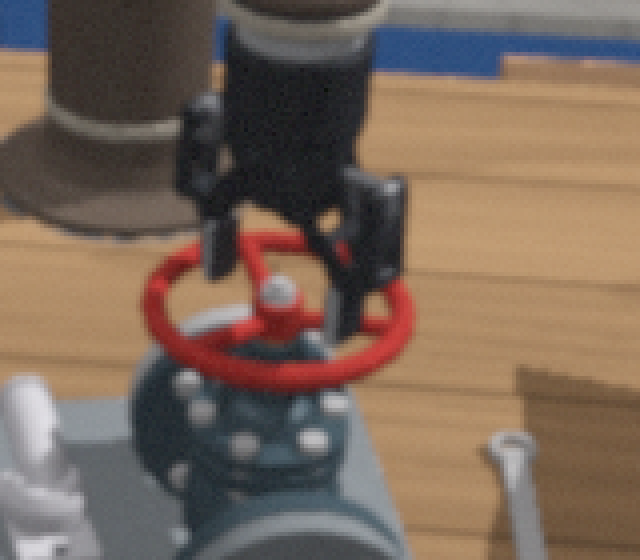

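```bash
python3 -m creep '{"claw":[0.06,0.06,0.06,0.06,0.06],"linear":[[0,0,-0.004],[0,0,-0.008],[0,0,-0.012],[0,0,-0.016],[0,0,-0.018]],"turn":[0,0,0,0,0]}'
python3 - <<'E'
from h import *
p=shot('scene','scene4')
a=p['pixels'][90:230,240:400]; cv2.imwrite('pics/s4c.png',cv2.resize(a,None,fx=4,fy=4,interpolation=3)[:,:,::-1])
E
```

```text
clock: 5.72
ee_pos: [0.5318, 0.1323, 0.185]
ee_rot: [[0.762, -0.648, -0.0], [-0.648, -0.762, -0.0], [-0.0, 0.0, -1.0]]
force: [-0.4, 0.0, -0.4]
opening: 0.0801
```

View pics/s4c.png

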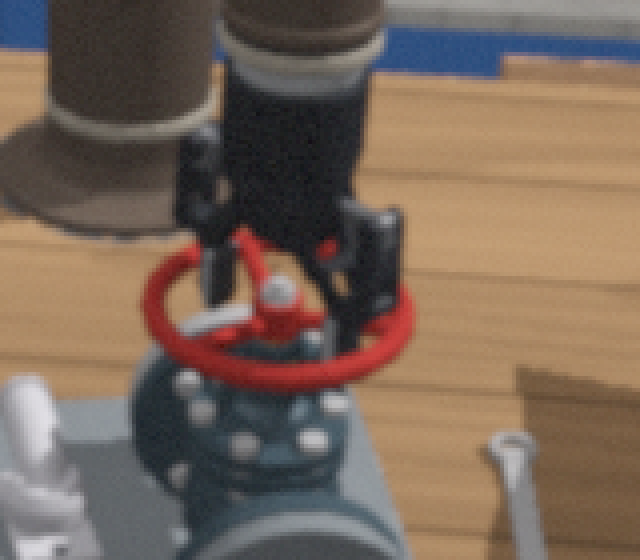

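```bash
python3 -m creep '{"claw":[0.06,0.06,0.06,0.06,0.06],"linear":[[0,0,0],[0,0,0],[0,0,0.0003],[0,0,0.0005],[0,0,0.0007]],"turn":[0.5,1,2,3,4]}'
python3 - <<'E'
from h import *
p=shot('scene','scene5')
a=p['pixels'][90:230,240:400]; cv2.imwrite('pics/s5c.png',cv2.resize(a,None,fx=4,fy=4,interpolation=3)[:,:,::-1])
s=manip.state();print(np.round(s['joints'],3),s['force'],s['ft_torque'],s['ee_pos'],np.degrees(np.arctan2(s['ee_rot'][1][1],s['ee_rot'][0][1])),s['opening'])
E
```

```text
clock: 6.4
ee_pos: [0.5341, 0.1325, 0.1863]
ee_rot: [[1.0, -0.002, 0.005], [-0.002, -1.0, 0.0], [0.005, -0.0, -1.0]]
force: [7.0, 1.0, -5.9]
opening: 0.0801
[-0.768  0.355  0.558  1.865 -0.223  0.979 -1.678] [ 4.51795769  0.78312734 -2.72051415] [ 0.03195393 -0.89579195 -0.13495206] [0.53381785 0.13245569 0.18645995] -89.60942087247516 0.08020659439785326
```

View pics/s5c.png

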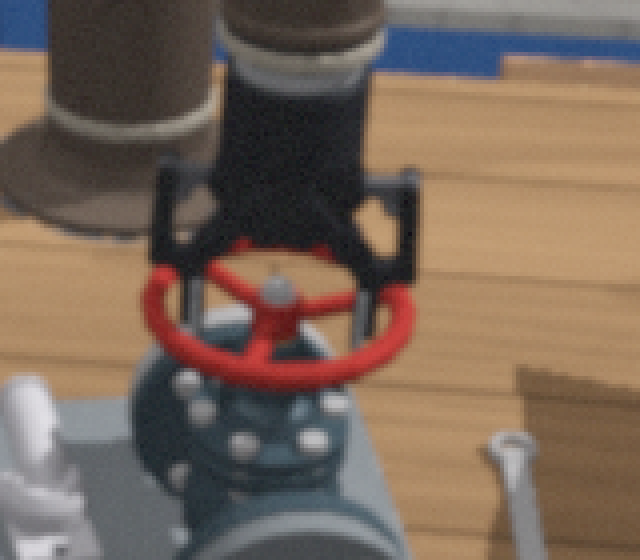

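```bash
python3 -m creep '{"claw":[0.06,0.06,0.06,0.06,0.06],"linear":[[0,0,0.0006],[0,0,0.0012],[0,0,0.0018],[0,0,0.0024],[0,0,0.003]],"turn":[1,2,3,4,5]}'
python3 -m creep '{"claw":[0.06,0.06,0.06,0.06,0.06],"linear":[[0,0,0.0003],[0,0,0.0006],[0,0,0.0009],[0,0,0.0012],[0,0,0.0015]],"turn":[1,2,3,4,5]}'
python3 - <<'E'
from h import *
s=manip.state();print(np.round(s['joints'],3),s['force'],s['ft_torque'],s['ee_pos'],np.degrees(np.arctan2(s['ee_rot'][1][1],s['ee_rot'][0][1])),s['opening'])
E
```

```text
clock: 7.08
ee_pos: [0.5332, 0.1343, 0.1892]
ee_rot: [[0.643, 0.766, 0.003], [0.766, -0.643, 0.002], [0.004, 0.001, -1.0]]
force: [4.1, 6.0, -4.7]
opening: 0.0799
clock: 7.7
ee_pos: [0.5309, 0.135, 0.19]
ee_rot: [[-0.174, 0.985, -0.002], [0.985, 0.174, 0.003], [0.003, -0.001, -1.0]]
force: [-3.1, 7.1, -4.3]
opening: 0.0803
[-0.491  0.321  0.195  1.844 -0.077  0.984 -0.088] [-3.11156607  7.05283054 -4.32797266] [ 1.50478149  0.41403562 -0.3457817 ] [0.53091772 0.1350241  0.19002515] 10.00814001376401 0.08025321688388198
```

```bash
for i in 1; do python3 -m creep '{"claw":[0.06,0.06,0.06,0.06,0.06],"linear":[[0,0,0.0003],[0,0,0.0006],[0,0,0.0009],[0,0,0.0012],[0,0,0.0015]],"turn":[1,2,3,4,5]}'; done
python3 -m creep '{"claw":[0.06,0.06,0.06,0.06,0.06],"linear":[[0,0,0.0003],[0,0,0.0006],[0,0,0.0009],[0,0,0.0012],[0,0,0.0015]],"turn":[1,2,3,4,5]}'
python3 - <<'E'
from h import *
s=manip.state();print(np.round(s['joints'],3),s['force'],s['ft_torque'],s['ee_pos'],np.degrees(np.arctan2(s['ee_rot'][1][1],s['ee_rot'][0][1])),s['opening'])
E
```

```text
clock: 8.32
ee_pos: [0.529, 0.133, 0.1909]
ee_rot: [[-0.866, 0.501, -0.006], [0.501, 0.866, 0.0], [0.005, -0.003, -1.0]]
force: [-8.5, 1.1, -1.1]
opening: 0.0803
clock: 8.95
ee_pos: [0.5293, 0.1302, 0.1921]
ee_rot: [[-0.941, -0.339, -0.006], [-0.339, 0.941, -0.003], [0.007, -0.001, -1.0]]
force: [-6.1, -4.2, -1.3]
opening: 0.0803
[-0.228  0.324 -0.128  1.826  0.049  1.001  1.541] [-6.11519378 -4.16607016 -1.27659744] [-0.9396506   1.30847878 -0.30928376] [0.5293186  0.13024463 0.19211457] 109.82448887827793 0.08026407357508107
```

```bash
python3 -m creep '{"claw":[0.06,0.06,0.06,0.06,0.06],"linear":[[0,0,0.0003],[0,0,0.0006],[0,0,0.0009],[0,0,0.0012],[0,0,0.0015]],"turn":[1,2,3,4,5]}'
python3 - <<'E'
from h import *
s=manip.state();print(np.round(s['joints'],3),s['force'],s['ft_torque'],s['ee_pos'],np.degrees(np.arctan2(s['ee_rot'][1][1],s['ee_rot'][0][1])),s['opening'])
p=shot('scene','scene6')
a=p['pixels'][90:230,240:400]; cv2.imwrite('pics/s6c.png',cv2.resize(a,None,fx=4,fy=4,interpolation=3)[:,:,::-1])
for z in(.221,.223): print(wheel(p,z))
E
```

```text
clock: 9.57
ee_pos: [0.5315, 0.1283, 0.1937]
ee_rot: [[-0.347, -0.938, -0.003], [-0.938, 0.347, -0.004], [0.005, 0.001, -1.0]]
force: [2.3, -9.1, -6.2]
opening: 0.0804
[-0.098  0.336 -0.287  1.815  0.114  1.011  2.356] [ 2.27100827 -9.07871904 -6.23817065] [-1.67911948 -0.27750356 -0.38115779] [0.53148575 0.12829381 0.19371266] 159.70414726930716 0.0803717102004322
(array([0.5292, 0.1324, 0.0669]), np.float64(-5.8), 103)
(array([0.5323, 0.1324, 0.0667]), np.float64(-5.5), 107)
```

View pics/s6c.png

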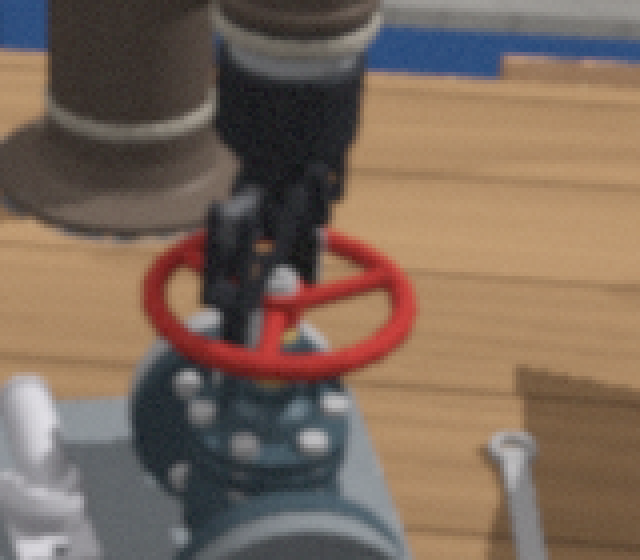

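```bash
python3 -m creep '{"claw":[0.06,0.06,0.06,0.06,0.06],"linear":[[0,0,0],[0,0,0.015],[0,0,0.03],[0,0,0.042],[0,0,0.042]],"turn":[-1.2,-1.4,-1.4,-1.4,-1.5]}'
python3 -m creep '{"claw":[0.06,0.06,0.06,0.06,0.06],"linear":[[0,0,0],[0,0,0],[0,0,0],[0,0,0],[0,0,0]],"turn":[-1,-2,-3,-4,-5]}'
python3 - <<'E'
from h import *
s=manip.state();print(s['force'],s['ee_pos'],np.degrees(np.arctan2(s['ee_rot'][1][1],s['ee_rot'][0][1])))
p=shot('scene','scene7')
a=p['pixels'][90:230,240:400]; cv2.imwrite('pics/s7c.png',cv2.resize(a,None,fx=4,fy=4,interpolation=3)[:,:,::-1])
for z in(.221,.223): print(wheel(p,z))
p=shot('top','top7');print(wheel(p,.222))
E
```

```text
clock: 10.25
ee_pos: [0.5325, 0.1325, 0.2382]
ee_rot: [[-0.579, -0.815, 0.002], [-0.815, 0.579, 0.001], [-0.002, -0.001, -1.0]]
force: [-0.1, 0.1, -0.0]
opening: 0.0804
clock: 10.88
ee_pos: [0.5317, 0.1322, 0.2364]
ee_rot: [[-0.997, -0.074, -0.001], [-0.074, 0.997, -0.0], [0.001, -0.0, -1.0]]
force: [-0.2, 0.1, 0.4]
opening: 0.0802
[-0.19939602  0.05048143  0.44721706] [0.53165524 0.13216837 0.2364192 ] 94.25847009104011
(array([0.5299, 0.1328, 0.0665]), np.float64(-2.6), 144)
(array([0.533 , 0.1328, 0.0663]), np.float64(-2.4), 148)
(array([0.5329, 0.13  , 0.0666]), np.float64(-4.8), 81)
```

View pics/s7c.png

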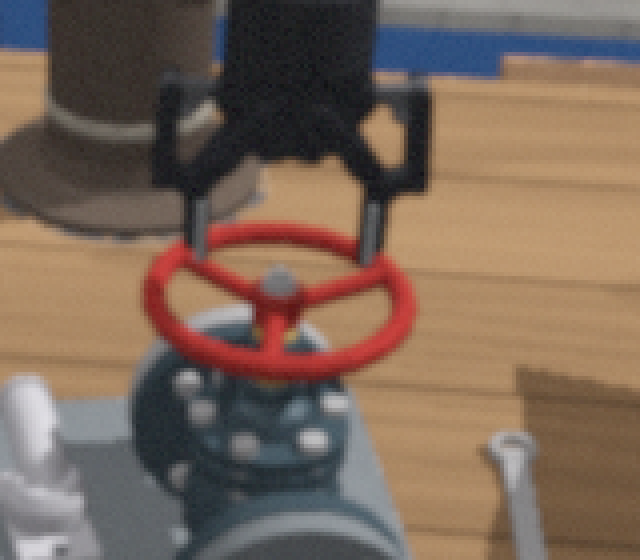

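View pics/top7.png

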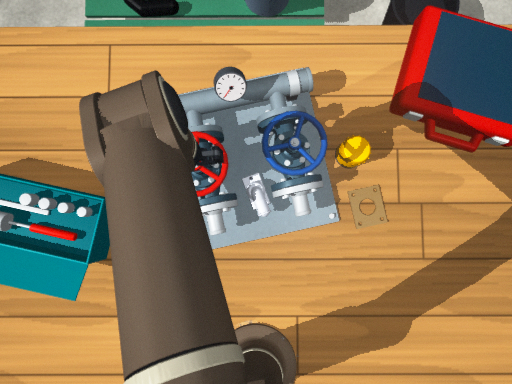

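```bash
python3 -m creep '{"claw":[0.06,0.06,0.06,0.06,0.06],"linear":[[0,0,0],[0,0,0],[0,0,0],[0,0,0],[0,0,0]],"turn":[-1,-2,-3,-4,-5]}'
python3 -m creep '{"claw":[0.06,0.06,0.06,0.06,0.06],"linear":[[0,0,0],[0,0,0],[0,0,0],[0,0,0],[0,0,0]],"turn":[-1,-2,-3,-4,-5]}'
python3 -m creep '{"claw":[0.06,0.06,0.06,0.06,0.06],"linear":[[0,0,0],[0,0,0],[0,0,0],[0,0,0],[0,0,0]],"turn":[-1,-2,-3,-4,-5]}'
python3 -m creep '{"claw":[0.06,0.06,0.06,0.06,0.06],"linear":[[0,0,0],[0,0,0],[0,0,0],[0,0,0],[0,0,0]],"turn":[-1,-2,-3,-3.75,-3.75]}'
python3 - <<'E'
from h import *
s=manip.state();print(s['force'],s['ee_pos'],np.degrees(np.arctan2(s['ee_rot'][1][1],s['ee_rot'][0][1])),np.round(s['joints'],2))
p=shot('scene','scene8')
a=p['pixels'][90:230,240:400]; cv2.imwrite('pics/s8c.png',cv2.resize(a,None,fx=4,fy=4,interpolation=3)[:,:,::-1])
for z in(.221,.223): print(wheel(p,z))
E
```

```text
clock: 11.6
ee_pos: [0.5318, 0.1322, 0.2367]
ee_rot: [[-0.701, 0.713, -0.0], [0.713, 0.701, -0.0], [0.0, -0.0, -1.0]]
force: [-0.5, -0.5, 0.5]
opening: 0.0806
clock: 12.22
ee_pos: [0.5318, 0.1323, 0.2366]
ee_rot: [[0.095, 0.995, -0.0], [0.995, -0.095, -0.0], [-0.0, -0.0, -1.0]]
force: [0.2, 0.1, -0.3]
opening: 0.0801
clock: 12.85
ee_pos: [0.5317, 0.1322, 0.2366]
ee_rot: [[0.824, 0.567, -0.001], [0.567, -0.824, -0.0], [-0.001, -0.0, -1.0]]
force: [-0.3, -0.4, 0.4]
opening: 0.08
clock: 13.48
ee_pos: [0.5317, 0.1323, 0.2367]
ee_rot: [[0.999, -0.046, -0.0], [-0.046, -0.999, -0.0], [-0.0, 0.0, -1.0]]
force: [0.2, 0.0, 0.4]
opening: 0.0803
[0.22330636 0.00371565 0.42791186] [0.53173166 0.13233656 0.23667368] -92.64500938116691 [-0.68  0.28  0.44  1.8  -0.13  1.09 -1.82]
(array([0.5299, 0.133 , 0.0665]), np.float64(-2.4), 150)
(array([0.533 , 0.1329, 0.0663]), np.float64(-2.3), 153)
```

View pics/s8c.png

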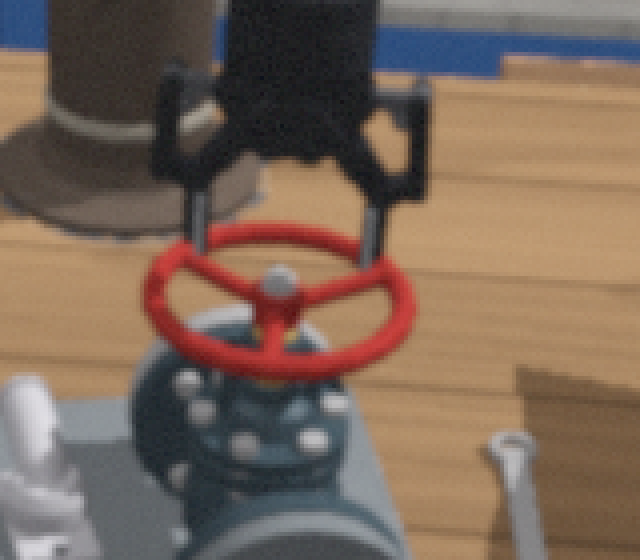

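```bash
python3 -m creep '{"claw":[0.06,0.06,0.06,0.06,0.06],"linear":[[0,0,-0.008],[0,0,-0.018],[0,0,-0.028],[0,0,-0.038],[0,0,-0.044]],"turn":[0.1,0.1,0.1,0.1,0.1]}'
python3 -m creep '{"claw":[0.06,0.06,0.06,0.06,0.06],"linear":[[0,0,0],[0,0,0],[0,0,0.0003],[0,0,0.0005],[0,0,0.0007]],"turn":[1,2,3,4,5]}'
python3 -m creep '{"claw":[0.06,0.06,0.06,0.06,0.06],"linear":[[0,0,0.0003],[0,0,0.0006],[0,0,0.0009],[0,0,0.0011],[0,0,0.0013]],"turn":[1,2,3,4,5]}'
python3 - <<'E'
from h import *
s=manip.state();print(np.round(s['joints'],3),s['force'],s['ft_torque'],s['ee_pos'],np.degrees(np.arctan2(s['ee_rot'][1][1],s['ee_rot'][0][1])),s['opening'])
p=shot('scene','scene9')
a=p['pixels'][90:230,240:400]; cv2.imwrite('pics/s9c.png',cv2.resize(a,None,fx=4,fy=4,interpolation=3)[:,:,::-1])
print(wheel(p,.225))
E
```

```text
clock: 14.15
ee_pos: [0.5317, 0.1322, 0.1921]
ee_rot: [[0.999, -0.033, -0.001], [-0.033, -0.999, -0.0], [-0.001, 0.0, -1.0]]
force: [-0.2, -0.5, -0.3]
opening: 0.0805
clock: 14.78
ee_pos: [0.5332, 0.1344, 0.1937]
ee_rot: [[0.663, 0.749, 0.003], [0.749, -0.663, 0.003], [0.004, 0.0, -1.0]]
force: [4.5, 6.7, -3.6]
opening: 0.0806
clock: 15.4
ee_pos: [0.5308, 0.1351, 0.1944]
ee_rot: [[-0.148, 0.989, -0.002], [0.989, 0.148, 0.003], [0.003, -0.001, -1.0]]
force: [-3.6, 7.5, -1.7]
opening: 0.0801
[-0.398  0.316  0.078  1.833 -0.033  0.995 -0.157] [-3.57308968  7.51337491 -1.70605483] [ 1.46559874  0.62591293 -0.27407003] [0.5308308  0.13507327 0.19436923] 8.523499843732242 0.08012117907901214
(array([0.5321, 0.1321, 0.0669]), np.float64(-33.7), 141)
```

View pics/s9c.png

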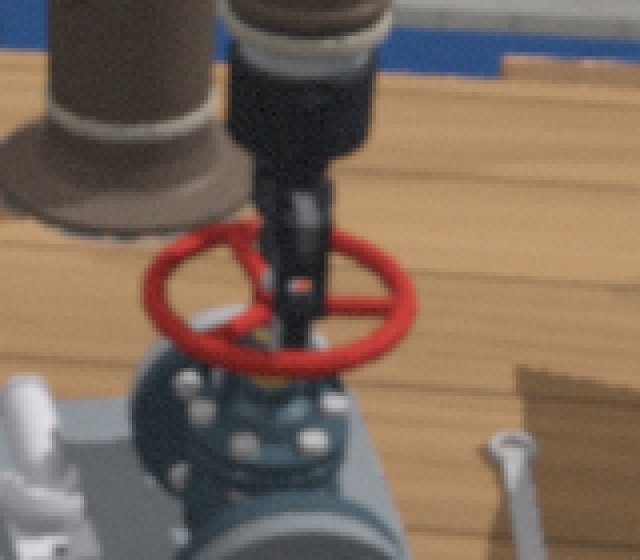

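```bash
python3 -m creep '{"claw":[0.06,0.06,0.06,0.06,0.06],"linear":[[0,0,0.0003],[0,0,0.0006],[0,0,0.0009],[0,0,0.0011],[0,0,0.0013]],"turn":[1,2,3,4,5]}'
python3 -m creep '{"claw":[0.06,0.06,0.06,0.06,0.06],"linear":[[0,0,0.0003],[0,0,0.0006],[0,0,0.0009],[0,0,0.0011],[0,0,0.0013]],"turn":[1,2,3,4,5]}'
python3 -m creep '{"claw":[0.06,0.06,0.06,0.06,0.06],"linear":[[0,0,0.0003],[0,0,0.0006],[0,0,0.0009],[0,0,0.0011],[0,0,0.0013]],"turn":[1,2,3,4,5]}'
python3 - <<'E'
from h import *
s=manip.state();print(np.round(s['joints'],3),s['force'],s['ft_torque'],s['ee_pos'],np.degrees(np.arctan2(s['ee_rot'][1][1],s['ee_rot'][0][1])),s['opening'])
p=shot('scene','scene10')
print(wheel(p,.226))
E
```

```text
clock: 16.08
ee_pos: [0.5291, 0.133, 0.1952]
ee_rot: [[-0.852, 0.523, -0.006], [0.523, 0.852, 0.0], [0.005, -0.003, -1.0]]
force: [-8.4, 1.5, 1.7]
opening: 0.0801
clock: 16.7
ee_pos: [0.5297, 0.1303, 0.1964]
ee_rot: [[-0.949, -0.315, -0.005], [-0.315, 0.949, -0.003], [0.006, -0.001, -1.0]]
force: [-6.2, -4.2, 1.6]
opening: 0.0804
clock: 17.32
ee_pos: [0.5317, 0.1286, 0.1979]
ee_rot: [[-0.371, -0.929, -0.002], [-0.929, 0.371, -0.004], [0.004, 0.0, -1.0]]
force: [1.4, -7.1, -2.3]
opening: 0.0802
[-0.011  0.345 -0.399  1.804  0.158  1.027  2.29 ] [ 1.42917737 -7.06392106 -2.26696212] [-1.65662521 -0.23197842 -0.34055183] [0.53173824 0.12861499 0.19785998] 158.22824964338653 0.08022225183025526
(array([0.529 , 0.1323, 0.0674]), np.float64(-7.6), 99)
```

```bash
python3 -m creep '{"claw":[0.06,0.06,0.06,0.06,0.06],"linear":[[0,0,0],[0,0,0.015],[0,0,0.03],[0,0,0.044],[0,0,0.044]],"turn":[-1.2,-1.4,-1.4,-1.4,-1.5]}'
python3 -m creep '{"claw":[0.06,0.06,0.06,0.06,0.06],"linear":[[0,0,0],[0,0,0],[0,0,0],[0,0,0],[0,0,0]],"turn":[-1,-2,-3,-4,-5]}'
python3 -m creep '{"claw":[0.06,0.06,0.06,0.06,0.06],"linear":[[0,0,0],[0,0,0],[0,0,0],[0,0,0],[0,0,0]],"turn":[-1,-2,-3,-4,-5]}'
python3 -m creep '{"claw":[0.06,0.06,0.06,0.06,0.06],"linear":[[0,0,0],[0,0,0],[0,0,0],[0,0,0],[0,0,0]],"turn":[-1,-2,-3,-4,-5]}'
python3 -m creep '{"claw":[0.06,0.06,0.06,0.06,0.06],"linear":[[0,0,0],[0,0,0],[0,0,0],[0,0,0],[0,0,0]],"turn":[-1,-2,-3,-4,-5]}'
python3 -m creep '{"claw":[0.06,0.06,0.06,0.06,0.06],"linear":[[0,0,0],[0,0,0],[0,0,0],[0,0,0],[0,0,0]],"turn":[-1,-2,-3,-3.6,-3.6]}'
python3 - <<'E'
from h import *
s=manip.state();print(s['force'],s['ee_pos'],np.degrees(np.arctan2(s['ee_rot'][1][1],s['ee_rot'][0][1])),np.round(s['joints'],2))
p=shot('scene','scene11')
a=p['pixels'][90:230,240:400]; cv2.imwrite('pics/s11c.png',cv2.resize(a,None,fx=4,fy=4,interpolation=3)[:,:,::-1])
for z in(.225,.227): print(wheel(p,z))
E
```

```text
clock: 18.0
ee_pos: [0.5327, 0.1325, 0.2443]
ee_rot: [[-0.601, -0.8, 0.002], [-0.8, 0.601, 0.001], [-0.002, -0.002, -1.0]]
force: [0.0, -0.2, -0.4]
opening: 0.08
clock: 18.62
ee_pos: [0.5317, 0.1322, 0.2424]
ee_rot: [[-0.999, -0.048, -0.001], [-0.048, 0.999, -0.0], [0.001, -0.0, -1.0]]
force: [-0.3, 0.1, -0.1]
opening: 0.0805
clock: 19.25
ee_pos: [0.5317, 0.1322, 0.2423]
ee_rot: [[-0.679, 0.734, -0.001], [0.734, 0.679, -0.0], [0.0, -0.001, -1.0]]
force: [0.6, -0.3, 0.0]
opening: 0.08
clock: 19.88
ee_pos: [0.5317, 0.1322, 0.2423]
ee_rot: [[0.126, 0.992, -0.001], [0.992, -0.126, -0.0], [-0.0, -0.001, -1.0]]
force: [0.6, 0.5, 0.9]
opening: 0.0805
clock: 20.5
ee_pos: [0.5317, 0.1322, 0.2424]
ee_rot: [[0.841, 0.541, -0.001], [0.541, -0.841, -0.0], [-0.001, -0.0, -1.0]]
force: [0.1, -0.4, 0.4]
opening: 0.0802
clock: 21.12
ee_pos: [0.5317, 0.1323, 0.2424]
ee_rot: [[0.999, -0.05, -0.001], [-0.05, -0.999, -0.0], [-0.001, 0.0, -1.0]]
force: [-0.4, 1.8, -0.6]
opening: 0.0806
[-0.43580858  1.75438627 -0.61130476] [0.53166264 0.13230211 0.24244358] -92.85569368922594 [-0.58  0.27  0.3   1.79 -0.09  1.1  -1.86]
(array([0.5278, 0.1328, 0.0671]), np.float64(-3.6), 139)
(array([0.5309, 0.1327, 0.0669]), np.float64(-3.7), 141)
```

View pics/s11c.png

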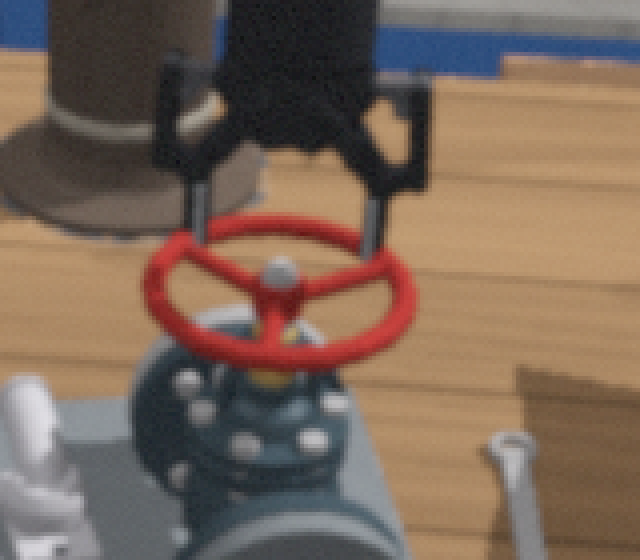

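```bash
python3 -m creep '{"claw":[0.06,0.06,0.06,0.06,0.06],"linear":[[0,0,-0.008],[0,0,-0.018],[0,0,-0.028],[0,0,-0.038],[0,0,-0.044]],"turn":[0.1,0.1,0.1,0.1,0.1]}'
python3 -m creep '{"claw":[0.06,0.06,0.06,0.06],"linear":[[0,0,0],[0,0,0],[0,0,0.0002],[0,0,0.0004]],"turn":[1,2,2.7,3.4]}'
python3 -m creep '{"claw":[0.06,0.06,0.06],"linear":[[0,0,0.0002],[0,0,0.0004],[0,0,0.0005]],"turn":[0.7,1.4,2]}'
python3 -m creep '{"claw":[0.06,0.06,0.06],"linear":[[0,0,0.0002],[0,0,0.0004],[0,0,0.0005]],"turn":[0.7,1.4,2]}'
```

```text
clock: 21.8
ee_pos: [0.5316, 0.1322, 0.198]
ee_rot: [[0.999, -0.033, -0.001], [-0.033, -0.999, -0.0], [-0.001, 0.0, -1.0]]
force: [0.0, -0.3, 0.5]
opening: 0.0804
clock: 22.3
ee_pos: [0.5334, 0.1337, 0.1992]
ee_rot: [[0.845, 0.535, 0.003], [0.535, -0.845, 0.002], [0.004, 0.0, -1.0]]
force: [4.4, 4.5, -5.4]
opening: 0.0804
clock: 22.68
ee_pos: [0.5329, 0.1343, 0.1996]
ee_rot: [[0.611, 0.792, 0.002], [0.792, -0.611, 0.003], [0.003, 0.0, -1.0]]
force: [3.4, 5.4, -4.7]
opening: 0.0802
clock: 23.05
ee_pos: [0.5322, 0.1348, 0.1999]
ee_rot: [[0.303, 0.953, 0.001], [0.953, -0.303, 0.003], [0.003, -0.0, -1.0]]
force: [1.1, 7.0, -4.2]
opening: 0.0799
```

```bash
python3 -m creep '{"claw":[0.06,0.06,0.06],"linear":[[0,0,0.0002],[0,0,0.0004],[0,0,0.0005]],"turn":[0.7,1.4,2]}'
python3 -m creep '{"claw":[0.06,0.06],"linear":[[0,0,0.0002],[0,0,0.0003]],"turn":[0.7,1]}'
python3 - <<'E'
from h import *
s=manip.state();print(s['force'],s['ft_torque'],np.degrees(np.arctan2(s['ee_rot'][1][1],s['ee_rot'][0][1])))
print(wheel(manip.get_image('scene'),.229))
E
```

```text
clock: 23.42
ee_pos: [0.5304, 0.1477, 0.2004]
ee_rot: [[-0.047, 0.999, 0.0], [0.999, 0.047, 0.019], [0.019, 0.001, -1.0]]
force: [-3.3, 48.6, -14.2]
opening: 0.0807
clock: 23.68
ee_pos: [0.5276, 0.1542, 0.2005]
ee_rot: [[-0.222, 0.975, -0.004], [0.975, 0.222, 0.026], [0.026, 0.002, -1.0]]
force: [-12.1, 61.7, -12.3]
opening: 0.0804
[-12.12731701  61.68321509 -12.32350448] [12.20559618  1.73132138 -4.08268492] 12.820199976691532
(array([0.5295, 0.1321, 0.0673]), np.float64(-54.6), 73)
```

```bash
python3 -m creep '{"claw":[0.06,0.06,0.06,0.06,0.06],"linear":[[0,0,0],[0,0,0],[0,0,0],[0,0,0],[0,0,0]],"turn":[-1,-2,-3,-3.6,-3.6]}'
python3 - <<'E'
from h import *
s=manip.state();print(s['force'],s['ee_pos'],np.degrees(np.arctan2(s['ee_rot'][1][1],s['ee_rot'][0][1])))
p=shot('scene','scene12');print(wheel(p,.229))
a=p['pixels'][90:230,240:400]; cv2.imwrite('pics/s12c.png',cv2.resize(a,None,fx=4,fy=4,interpolation=3)[:,:,::-1])
E
```

```text
clock: 24.35
ee_pos: [0.5319, 0.1324, 0.201]
ee_rot: [[0.404, 0.915, 0.0], [0.915, -0.404, -0.0], [-0.0, 0.0, -1.0]]
force: [0.2, -0.3, 0.5]
opening: 0.08
[ 0.18127939 -0.30119064  0.51129019] [0.53193656 0.13243206 0.20095509] -23.84328245398917
(array([0.5303, 0.1319, 0.0674]), np.float64(58.4), 96)
```

View pics/s12c.png

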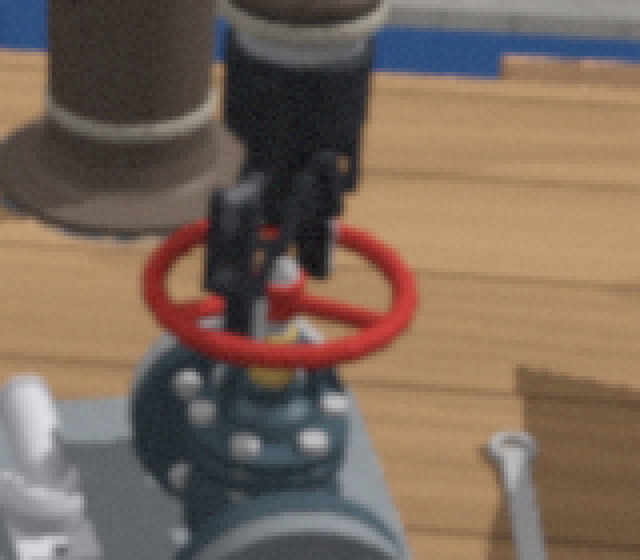

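```bash
python3 -m creep '{"claw":[0.06,0.06,0.06,0.06,0.06],"linear":[[0,0,0],[0,0,0],[0,0,-0.0003],[0,0,-0.0006],[0,0,-0.0009]],"turn":[-1,-2,-3,-4,-5]}'
python3 -m creep '{"claw":[0.06,0.06,0.06,0.06,0.06],"linear":[[0,0,-0.0002],[0,0,-0.0004],[0,0,-0.0006],[0,0,-0.0009],[0,0,-0.001]],"turn":[-1,-2,-3,-4,-5]}'
python3 - <<'E'
from h import *
s=manip.state();print(s['force'],np.round(s['joints'],2),np.degrees(np.arctan2(s['ee_rot'][1][1],s['ee_rot'][0][1])))
p=shot('scene','scene13');print(wheel(p,.227))
a=p['pixels'][90:230,240:400]; cv2.imwrite('pics/s13c.png',cv2.resize(a,None,fx=4,fy=4,interpolation=3)[:,:,::-1])
E
```

```text
clock: 25.02
ee_pos: [0.5342, 0.1325, 0.2006]
ee_rot: [[0.962, 0.275, 0.005], [0.275, -0.962, 0.001], [0.005, 0.001, -1.0]]
force: [7.6, -0.1, -3.8]
opening: 0.0806
clock: 25.65
ee_pos: [0.534, 0.1307, 0.1995]
ee_rot: [[0.828, -0.561, 0.004], [-0.561, -0.828, -0.002], [0.004, -0.001, -1.0]]
force: [6.4, -4.7, -2.7]
opening: 0.08
[ 6.39707421 -4.66744342 -2.7146074 ] [-0.65  0.32  0.4   1.84 -0.14  1.   -2.36] -124.12985970641208
(array([0.5296, 0.1328, 0.0679]), np.float64(-16.3), 83)
```

View pics/s13c.png

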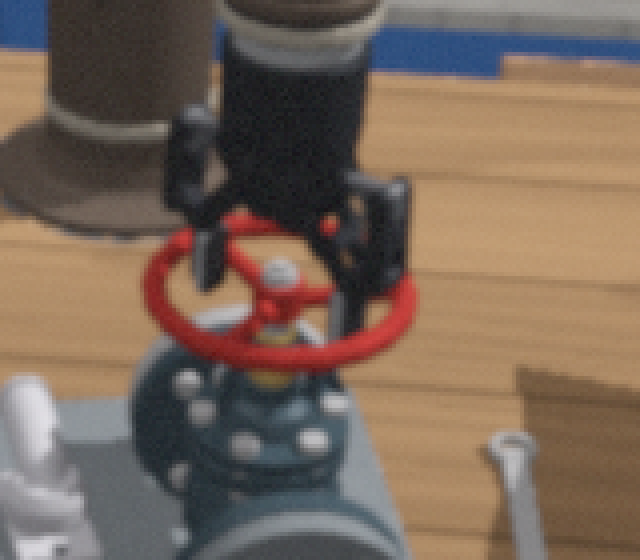

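```bash
python3 -m creep '{"claw":[0.06,0.06,0.06,0.06,0.06],"linear":[[0,0,0],[0,0,0.01],[0,0,0.025],[0,0,0.045],[0,0,0.08]],"turn":[1,1.3,1.3,1.3,1.3]}'
python3 -m creep '{"claw":[0.06,0.06,0.06,0.06,0.06],"linear":[[0,0,0.03],[0,0.04,0.05],[-0.03,0.08,0.05],[-0.06,0.12,0.05],[-0.1,0.16,0.05]],"turn":[0,0,0,0,0]}'
python3 -m creep '{"claw":[0.06,0.06,0.06,0.06,0.06],"linear":[[-0.03,0.05,0],[-0.06,0.1,0],[-0.09,0.15,0],[-0.1,0.17,0],[-0.1,0.17,0]],"turn":[0,0,0,0,0]}'
python3 - <<'E'
from h import *
s=manip.state();print(s['force'],s['ee_pos'],np.round(s['dq'],3))
p=shot('scene','scene14')
for z in (.225,.227,.229):print(wheel(p,z))
for l in('red_wheel','red_rim','blue_rim','housing','oil_filter','gasket','spanner'):
    for d in manip.tip_of(p,l)[:1]: print(l,np.round(w(p,d['location']),3),round(d['p'],2))
a=p['pixels'][90:230,240:400]; cv2.imwrite('pics/s14c.png',cv2.resize(a,None,fx=4,fy=4,interpolation=3)[:,:,::-1])
p=shot('top','top14')
for z in (.225,.229):print(wheel(p,z))
for l in('red_wheel','red_rim','blue_rim','housing','oil_filter','gasket','spanner'):
    for d in manip.tip_of(p,l)[:1]: print(l,np.round(w(p,d['location']),3),round(d['p'],2))
E
```

```text
clock: 26.32
ee_pos: [0.5314, 0.1321, 0.2797]
ee_rot: [[0.934, -0.357, -0.001], [-0.357, -0.934, -0.001], [-0.001, 0.001, -1.0]]
force: [-0.6, 0.6, 0.7]
opening: 0.0801
clock: 26.95
ee_pos: [0.4313, 0.2933, 0.33]
ee_rot: [[0.934, -0.358, 0.001], [-0.358, -0.934, 0.001], [0.001, -0.001, -1.0]]
force: [0.2, 0.9, 0.0]
opening: 0.0802
clock: 27.58
ee_pos: [0.329, 0.4651, 0.3292]
ee_rot: [[0.936, -0.351, 0.0], [-0.351, -0.936, -0.0], [0.0, 0.0, -1.0]]
force: [0.0, -0.1, -0.1]
opening: 0.0802
[ 0.02690519 -0.07587395 -0.11406317] [0.32904744 0.46513355 0.32920695] [ 0.099 -0.026 -0.031  0.024  0.04   0.     0.   ]
(array([0.5266, 0.1319, 0.0676]), np.float64(-24.3), 154)
(array([0.5298, 0.1319, 0.0674]), np.float64(-24.0), 155)
(array([0.533 , 0.1319, 0.0672]), np.float64(-24.1), 157)
red_wheel [0.537 0.132 0.223] 0.97
red_rim [0.482 0.092 0.226] 0.61
blue_rim [ 0.565 -0.024  0.214] 0.95
housing [ 0.483 -0.     0.009] 0.82
oil_filter [ 0.589 -0.271  0.001] 0.77
gasket [ 0.436 -0.318  0.001] 0.7
spanner [ 0.444  0.301 -0.003] 0.59
(array([0.5329, 0.1328, 0.0675]), np.float64(-24.4), 205)
(array([0.5323, 0.132 , 0.0672]), np.float64(-24.4), 206)
red_wheel [0.529 0.132 0.228] 0.7
red_rim [0.473 0.092 0.229] 0.97
blue_rim [ 0.567 -0.025  0.218] 0.88
housing [ 0.48  -0.004  0.01 ] 0.93
oil_filter [ 0.59  -0.272  0.004] 0.65
gasket [ 0.443 -0.321  0.007] 0.88
spanner [ 0.442  0.302 -0.001] 0.92
```

View pics/s14c.png

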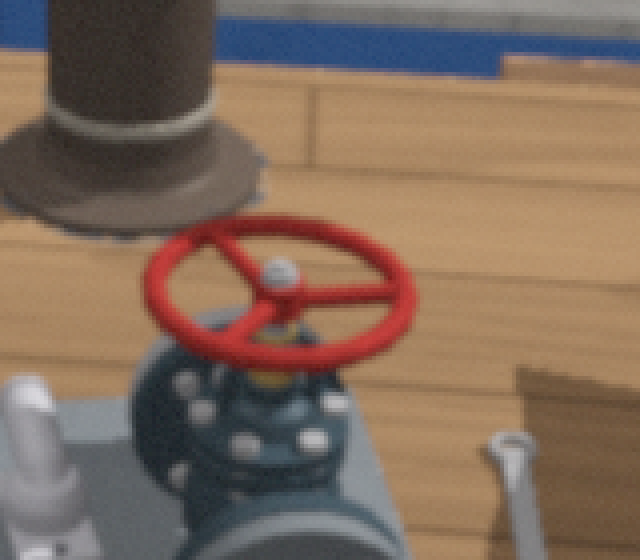

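View pics/top14.png

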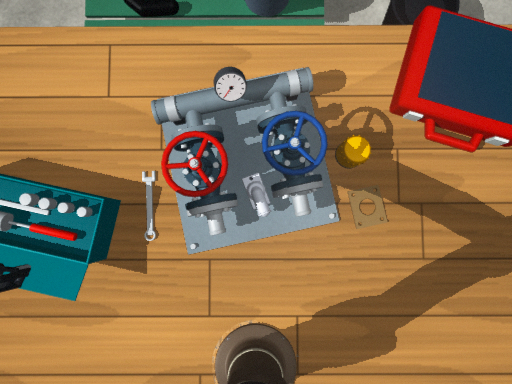

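```bash
python3 -c "
from plant import manip
s=manip.state();print(s['force'],max(abs(x) for x in s['dq']))
print(manip.job_done())"
```

```text
[-0.03954955 -0.09575375 -0.44355452] 0.004520299042921705
the job is handed in; nothing more can be done
None
```

The red valve is open to its backseat and turned back about a quarter turn. The gripper is clear of it, and I handed the job in at about 28 s. `job_done` gives no verdict, so the result rests on my own measurements.

- **Opening:** I put both fingers into the wheel's windows, with the tool centred on the stem. I wound it anticlockwise in three strokes, about 580° in all, until it stopped hard. The side force rose from about 8 N to about 62 N, well under the 120 N wrist limit, and I backed off at once. That force came from the fingers on the spokes. I did not check separately that the gripper's body stayed under its 40 N limit.
- **Turning back:** Partly hidden pictures taken at the stop put a spoke at 58° to 65°. After I let go, both cameras put it at about -24°. That is 83° to 90° back, against an allowed 45° to 135°.
- **Wheel height:** The networks put the red wheel at 0.223 m (scene camera) and 0.228 m (top camera). They disagree by more than the 2 mm target band and the first is below it, so I relied on the angle.
- **Everything else:** The blue rim and the four loose things read within about 6 mm of their starting places, which is within the measuring noise. At hand-in the arm was still, and the force reading was about 0.4 N, so nothing was touching it.

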